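# Dock the drive head and lock its collar

## Task

Stand the loose drive head fully home in the pocket of the docking plate, with its tongue out through the gap in the pocket wall. Let go of it, take it again by the upright handle of its lock collar, and turn the collar until its pointer stands at the ridge on the mark post, so that the ears are under the keeper claws. Leave the other things on the bench alone.

Things in the scene. Friction and masses are not known exactly. Their poses are not given: they have to be found in the camera images.
- head_center (a point): Centre of the loose drive head (0.6 to 0.9 kg, 128 mm tall), on its axis 64 mm above its underside; z up, x along the tongue. Aluminium foot 96 x 70 x 26 mm (x, y, z), a neck, a steel lock collar 100 mm across (46 to 62 mm above the underside), its dark step 68 mm across (to 82 mm), and a grip block on top. Starts upright on the bench, unlocked.
- tongue (a point): End of the flat tongue of the head's foot, on the head's +x side: 86 mm from the head's axis, 24 mm wide, 12 mm high from the underside; the point is 6 mm above the underside.
- head_grip (a point): Point on the head's axis 112 mm above its underside, 16 mm below the top of the grip block. The block is aluminium, 50 mm along x and 34 mm along y (grasp it across y), standing free from 82 to 128 mm above the underside. Same axes as head_center.
- collar (a joint): Turn of the lock collar on the head about the head's axis, rad, growing counter-clockwise seen from above; range 0 to 1.70. Starts unlocked at 0 to 0.35; about 0.12 Nm of friction, it stays where it is left. With the head squarely in the pocket the pointer is at the mark at about 1.31; it can be turned past the mark.
- handle (a point): Upright round black handle of the collar, 18 mm in diameter, 50 mm tall (82 to 132 mm above the head's underside), 82 mm from the head's axis, at 5 degrees (counter-clockwise) from the head's +x at joint 0. The point is on its centre line 22 mm below its top. A flat lever 16 mm wide, 74 to 82 mm above the underside, carries it.
- pointer (a point): Tip of the small steel pointer nose on the collar's rim, 63 mm from the head's axis, 56 mm above the head's underside, 55 degrees clockwise of the handle (at -50 degrees from the head's +x at joint 0).
- ear (a point): Outer end of one of the collar's two steel ears, 64 mm from the head's axis, 54 mm above the head's underside; each is 22 mm wide and 8 mm thick. They lie at 15 and 195 degrees (counter-clockwise) from the head's +x at joint 0 and turn with the collar; this one is the first.
- mark (a point): Where the pointer tip must stand: just inside the mark post, 63 mm from the pocket centre, 25 degrees counter-clockwise from the plate's +x, 66 mm above the bench. The mark post is steel, 16 mm square, 69 to 85 mm from the pocket centre, 68 mm high, with a narrow ridge on top (to 72 mm) that points at the pocket centre.
- mount_seat (a point): Centre of the pocket floor of the fixed docking plate (172 x 176 x 10 mm), 10 mm above the bench; z up, x towards the gap in the pocket wall. Pocket 101 x 75 mm (x, y), walls 18 mm high, with a 32 mm wide gap in the +x wall for the head's tongue. Seated, the head's axes lie along these and head_center is 64 mm above this point.
- claw (a point): Inner lip of the docking plate's keeper claw on its +y side, 57 mm from the pocket centre, underside 72 mm and top 79 mm above the bench; the point is at the lip's middle height. 26 mm wide. A twin stands on the -y side. The seated head's ears (60 to 68 mm above the bench) turn in under the lips.
- roller: Bystander: knurled dark steel feed roller standing on end, 72 mm across, 85 mm tall; origin at its underside.
- wrench: Bystander: steel wrench 190 mm long lying on the bench. Its origin is at its underside, x along it.
- bolt_bin: Bystander: grey open plastic bin 150 x 100 x 60 mm; origin at its underside.
- bearing_block: Bystander: grey pillow bearing block 110 mm long, 74 mm tall; origin at its underside.
Not all that is in view belongs to the job. What is shaped like the part that bears head_center but yellow is not meant.

How it is judged:
By the outcome, as a careful person would: the job done as asked, in the order asked, and still so for the second after the job is handed in, with the robot touching nothing.
It also fails if it takes over 61 s, if anything falls off the work surface, if the arm or the gripper's body presses on something with over 40 N, if the wrist force passes 120 N, or if a joint passes its speed limit or range.

## Robot

A 7-joint arm with a two-finger parallel gripper is mounted at the origin on the work surface. World frame = base frame: x ahead of the robot, y to its left, z up, the work surface at z = 0. Lengths are in m, angles in rad, forces in N, time in s.
With the tool pointing down it reaches from about 0.425 to 0.95 m from the base axis. Payload 4.7 kg.
Tool frame: the origin (TCP) lies at the very end of the fingers, on their centre line; the grasp point (between the pads) lies 19 mm behind it (env.tcp_to_grasp is the distance from the TCP to the grasp point, in m); z points along the fingers, y is the direction in which the jaws open and shut (so a half turn about z gives the same grasp; the last joint's range is limited). The gripper opens to 87 mm and grips with 3 to 60 N. Pads are 19 mm wide; open, the fingers measure 117 mm over their backs; the gripper's body (75 mm by 190 mm) begins 51 mm behind the grasp point.
Start: joints at [1.125, 0.469, -0.049, 1.532, 0.024, 1.141, -0.082], TCP at [0.273, -0.617, 0.192] pointing down, gripper open.
Joint ranges: [-2.59, 2.59], [-0.33, 1.99], [-1.39, 1.29], [0.1, 2.45], [-1.04, 4.18], [0.21, 1.99], [-2.66, 2.66]. Speed limits (rad/s): [2.57, 2.57, 3.14, 3.14, 3.14, 3.14, 3.14].

## Interface

Orientations are given as [roll, pitch, yaw] about the fixed x, y, z axes, in that order (R = Rz(yaw) Ry(pitch) Rx(roll)).
In Python, from workcell import env gives the robot as it stands.
- The arm moves only by the tool jog_arm, never from a script. Its argument "targets" is a list of rows, each an object of numbers: "tx", "ty", "tz": the shift along the tool's x, y, z as a fraction of full scale; "rx", "ry", "rz": the turn, a rotation vector about the tool's x, y, z as a fraction of full scale; "grip": the gripper command: -1 is shut, 1 is fully open, values between are in proportion. A call has exactly 5 rows; each row shifts and turns the pose as measured when the row begins, along the tool's axes as they then stand; what a row does not reach is not made up. Full scale, the value 1, is 0.5 m for a shift and 0.12 rad for a turn. A row lasts 1/8 s, in which the tool goes at most 62.5 mm and 10.7 degrees, less where a joint would pass 70% of its speed; a pose out of reach is approached as far as the arm can. A call with a number of a shift or a turn outside -1 to 1 is refused whole. A call with a gripper value outside its range is refused whole. The fingers move at their own pace and stop on an object; "squeeze" is the grip in N (left out, the last holds). Time passes only in rows, so rows that do not move let the fingers close, or fill a call up. It gives the time, the measured TCP pose, the force and the opening at its end, in the units of the state.
- env.sense(): the state, without advancing time (a new reading comes with each control period).
- env.read_camera(name): name is "scene" or "side" or "wrist"; returns the picture (400x640x3 uint8, blue, green, red); there is no depth.
- env.camera_info(name): a dict with "intrinsics" (3x3 intrinsics, pixels), "xyz" and "orientation" of the camera in the world; the wrist camera has in their place "hand_eye" (4x4, takes a point from camera to tool coordinates, whose origin is the TCP and whose axes are the flange's). Camera axes: x right, y down, z forward; pixel columns grow to the right and rows downward; lengths in m; the calibration is good to about 2 mm. A picture is of the moment at which its call begins: read the wrist's pose just before it. camera_info takes no time and is no camera call.
- env.sign_off(): hands the job in, once; it reports no verdict.
Trained networks look in the newest picture that a camera, given by its name, has taken for a name from the list of things; names that differ only in an ending like _2 or _b are one class to them, and where a whole thing is asked for, a point or a joint stands for the part that bears it (a point fixed in the world has none). Each returns a list of dicts, best first, with "score" (0 to 1); they miss things now and then, are a little off and sometimes report something else, mostly with a low value. They report only what shows in the picture. A call takes as long as a camera call. They do not tell look-alikes from the thing itself.
- env.find_in(camera, label): "point" ([x, y, z] in m, in world coordinates, good to about 4 mm: the middle of the surface that is visible of it).
The state is a dict: "t": time; "joints": joint angles; "qd": joint speeds; "tau": joint torques, N m; "tool_pos": TCP position; "orientation": TCP orientation; "contact_force": force on the tool from outside, world axes, zero at the start; "torque": the same for the moment, N m; "grip_width": finger opening in m.
Only numpy, scipy, OpenCV 4.12 (cv2) and the standard library are available. Lean on these libraries where they do the work, as an engineer would, in place of code of your own. Each camera call takes 0.05 s, during which the arm holds its last target. There are 200 camera calls.

## Working session

There is one attempt and no reset: what is moved stays moved. The work goes in short steps, Python scripts to look and compute and a tool call to move; the robot and the scene stay as the last step left them, time stands still between calls to the robot, and variables do not carry over. Pictures are saved under pics/ and viewed, about 8 in all and at most 12, crops included, and the job is handed in when it is done.

Besides the shell and the picture viewer there is one more tool, called as a command line: name --argument value ..., lists and objects as JSON in quotes. jog_arm: Moves the arm, as the interface text tells. Shift numbers are shares of 0.5 m and turn numbers shares of 0.12 rad, none past 1 either way. Its arguments: {"type":"object","properties":{"targets":{"type":"array","items":{"type":"object","properties":{"tx":{"type":"number"},"ty":{"type":"number"},"tz":{"type":"number"},"rx":{"type":"number"},"ry":{"type":"number"},"rz":{"type":"number"},"grip":{"type":"number"}}}},"squeeze":{"type":"number"}},"required":["targets"]}

```bash
ls; mkdir -p pics
python3 - <<'E'
from workcell import env
import cv2,numpy as np
s=env.sense();print(s['t'],s['tool_pos'],s['orientation'],s['grip_width'],env.tcp_to_grasp)
for c in ['scene','side']:
    im=env.read_camera(c);cv2.imwrite(f'pics/{c}0.png',im)
    i=env.camera_info(c);print(c,i)
    for l in ['head_center','head_grip','tongue','handle','pointer','ear','mark','mount_seat','claw','roller','wrench','bolt_bin','bearing_block']:
        print(l,[(np.round(d['point'],3).tolist(),round(d['score'],2)) for d in env.find_in(c,l)][:3])
print(env.camera_info('wrist'),env.sense()['t'])
E
```

```text
pics
0.0 [ 0.27298777 -0.61660487  0.19139931] [-3.13964785e+00  7.34868455e-05  4.16818122e-01] 0.08676344425587448 0.0187
scene {'intrinsics': array([[366.32055698,   0.        , 326.34258349],
       [  0.        , 366.32055698, 201.56427902],
       [  0.        ,   0.        ,   1.        ]]), 'xyz': array([1.14909809, 0.51874908, 0.64986454]), 'orientation': array([-2.185609  , -0.01176879,  2.31681879])}
head_center [([0.577, 0.226, 0.064], 0.91), ([0.411, 0.295, 0.063], 0.89), ([0.376, 0.111, 0.063], 0.75)]
head_grip [([0.582, 0.223, 0.057], 0.91), ([0.414, 0.296, 0.064], 0.87), ([0.754, 0.32, 0.063], 0.76)]
tongue [([0.377, 0.111, 0.062], 0.97), ([0.583, 0.23, 0.064], 0.92), ([0.408, 0.293, 0.066], 0.81)]
handle [([0.584, 0.238, 0.063], 0.74), ([0.379, 0.118, 0.062], 0.66), ([0.418, 0.293, 0.06], 0.64)]
pointer [([0.583, 0.235, 0.062], 0.95), ([0.752, 0.326, 0.06], 0.94), ([0.415, 0.293, 0.059], 0.81)]
ear [([0.755, 0.324, 0.063], 0.82), ([0.377, 0.12, 0.06], 0.76), ([0.583, 0.234, 0.063], 0.63)]
mark [([0.591, -0.156, 0.01], 0.74), ([0.575, 0.227, 0.06], 0.46)]
mount_seat [
[... 1335 characters left out ...]
0.066], 0.96)]
wrench [([0.764, -0.199, 0.005], 0.76), ([0.766, 0.081, 0.066], 0.4)]
bolt_bin [([0.515, -0.483, 0.012], 0.64)]
bearing_block [([0.496, 0.414, 0.036], 0.92)]
{'intrinsics': array([[359.2414838 ,   0.        , 319.08831712],
       [  0.        , 359.2414838 , 201.85406088],
       [  0.        ,   0.        ,   1.        ]]), 'hand_eye': array([[ 9.49187869e-06, -9.69757671e-01, -2.44069785e-01,
         6.61422363e-02],
       [ 9.99999672e-01,  2.07017926e-04, -7.83650241e-04,
         2.66096642e-04],
       [ 8.10477653e-04, -2.44069698e-01,  9.69757354e-01,
        -1.91367941e-01],
       [ 0.00000000e+00,  0.00000000e+00,  0.00000000e+00,
         1.00000000e+00]])} 1.4
```

View pictures.

View pics/scene0.png

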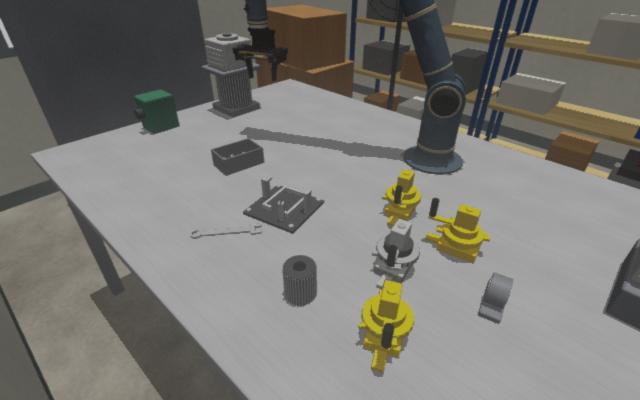

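View pics/side0.png

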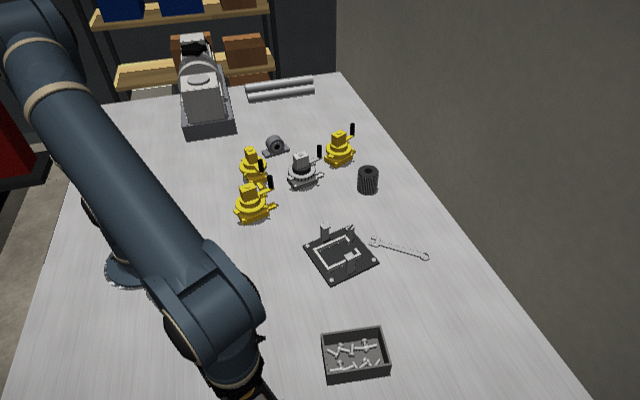

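jog_arm --targets '[{"tx": 0.09, "ty": -0.06, "tz": -0.03}, {"tx": 0.09, "ty": -0.06, "tz": -0.03}, {"tx": 0.09, "ty": -0.06, "tz": -0.03}, {"tx": 0.09, "ty": -0.06, "tz": -0.03}, {"tx": 0.09, "ty": -0.06, "tz": -0.03}]'

```text
$.targets[0]: bad value
```

jog_arm --targets '[{"tx": 0.09, "ty": -0.06, "tz": -0.03}, {"tx": 0.09, "ty": -0.06, "tz": -0.03}, {"tx": 0.09, "ty": -0.06, "tz": -0.03}, {"tx": 0.06, "ty": -0.05, "tz": -0.02}, {"tz": 0}]'

```text
$.targets[0]: bad value
```

jog_arm --targets '[{"tx": 0.09, "ty": -0.06, "tz": -0.03, "rx": 0, "ry": 0, "rz": 0, "grip": 1}, {"tx": 0.09, "ty": -0.06, "tz": -0.03, "rx": 0, "ry": 0, "rz": 0, "grip": 1}, {"tx": 0.09, "ty": -0.06, "tz": -0.03, "rx": 0, "ry": 0, "rz": 0, "grip": 1}, {"tx": 0.09, "ty": -0.06, "tz": -0.03, "rx": 0, "ry": 0, "rz": 0, "grip": 1}, {"tx": 0.09, "ty": -0.06, "tz": -0.03, "rx": 0, "ry": 0, "rz": 0, "grip": 1}]'

```text
t: 2.02
tool_pos: [0.4188, -0.3873, 0.2675]
orientation: [-3.141, 0.002, 0.406]
contact_force: [0.4, -1.1, -0.6]
grip_width: 0.087
```

jog_arm --targets '[{"tx": 0.09, "ty": -0.06, "tz": -0.03, "rx": 0, "ry": 0, "rz": 0, "grip": 1}, {"tx": 0.09, "ty": -0.06, "tz": -0.03, "rx": 0, "ry": 0, "rz": 0, "grip": 1}, {"tx": 0.09, "ty": -0.06, "tz": -0.03, "rx": 0, "ry": 0, "rz": 0, "grip": 1}, {"tx": 0.06, "ty": -0.05, "tz": -0.02, "rx": 0, "ry": 0, "rz": 0, "grip": 1}, {"tx": 0, "ty": 0, "tz": 0, "rx": 0, "ry": 0, "rz": 0, "grip": 1}]'

```text
t: 2.65
tool_pos: [0.5311, -0.2048, 0.3268]
orientation: [3.139, -0.003, 0.415]
contact_force: [0.0, -1.3, -0.8]
grip_width: 0.087
```

```bash
cat > h.py <<'E'
from workcell import env
import cv2,numpy as np
from scipy.spatial.transform import Rotation as R
def cam(c,s=None):
    i=env.camera_info(c)
    if c=='wrist':
        s=s or env.sense();H=np.array(i['hand_eye']);Rt=R.from_euler('xyz',s['orientation']).as_matrix()
        return i['intrinsics'],Rt@H[:3,:3],np.array(s['tool_pos'])+Rt@H[:3,3]
    return i['intrinsics'],R.from_euler('xyz',i['orientation']).as_matrix(),np.array(i['xyz'])
def proj(C,P):
    K,Rc,o=C;q=(np.atleast_2d(P)-o)@Rc;q=q@K.T;return q[:,:2]/q[:,2:]
def unproj(C,uv,z):
    K,Rc,o=C;uv=np.atleast_2d(uv);d=np.c_[uv,np.ones(len(uv))]@np.linalg.inv(K).T@Rc.T
    return o+d*((z-o[2])/d[:,2:])
E
python3 - <<'E'
from h import *
s=env.sense();im=env.read_camera('wrist');cv2.imwrite('pics/w1.png',im)
print(s['tool_pos'],s['orientation'])
for l in ['mount_seat','claw','mark']: print(l,[(np.round(d['point'],3).tolist(),d['score']) for d in env.find_in('wrist',l)])
np.savez('w1.npz',K=cam('wrist',s)[0],R=cam('wrist',s)[1],o=cam('wrist',s)[2])
E
```

```text
[ 0.53106303 -0.20480549  0.32678348] [ 3.13928141e+00 -2.99588273e-03  4.15180047e-01]
mount_seat [([0.582, -0.162, 0.012], 0.59)]
claw [([0.588, -0.166, 0.005], 0.74)]
mark [([0.586, -0.162, 0.008], 0.81), ([0.548, -0.447, 0.017], 0.28)]
```

View pics/w1.png

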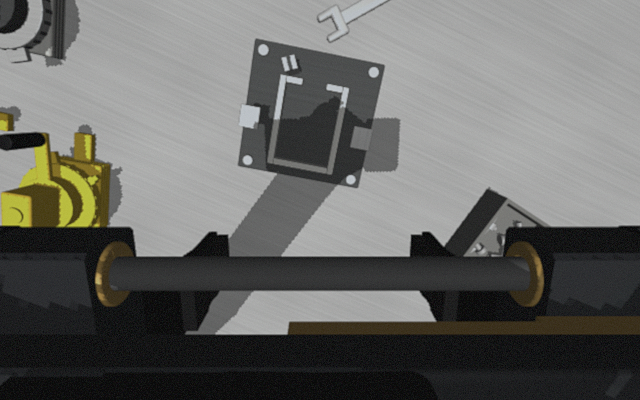

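```bash
cat > fitp.py <<'E'
from h import *
from scipy.optimize import minimize
im=cv2.imread('pics/w1.png');d=np.load('w1.npz');C=(d['K'],d['R'],d['o'])
g=im.max(axis=2);S=4
x0,y0,x1,y1=225,25,410,200
G=cv2.resize(g[y0:y1,x0:x1],None,fx=S,fy=S,interpolation=cv2.INTER_CUBIC)
pix=np.array([[257,40],[384,67],[357,187],[239,166]]);c=unproj(C,pix,.010);print(c.round(4));m=c.mean(0)
v=(c[0]+c[1]-c[2]-c[3]);yaw=np.arctan2(v[1],v[0]);print('corner est',m,yaw)
def W(p,P):
    P=np.asarray(P,float);a,b=np.cos(p[2]),np.sin(p[2]);return np.c_[p[0]+a*P[:,0]-b*P[:,1],p[1]+b*P[:,0]+a*P[:,1],P[:,2]]
def px(p,P): return (proj(C,W(p,P))-[x0,y0]+.5)*S-.5
def U(p,t,z=.028):
    X,Y=.0505,.0375
    o=[(X,16e-3),(X,Y),(-X,Y),(-X,-Y),(X,-Y),(X,-16e-3),(X+t,-16e-3),(X+t,-Y-t),(-X-t,-Y-t),(-X-t,Y+t),(X+t,Y+t),(X+t,16e-3)]
    return px(p,[(a,b,z) for a,b in o])
def cost(q):
    M=np.zeros(G.shape,np.float32);cv2.fillPoly(M,[np.round(U(q[:3],q[3])*16).astype(np.int32)],1,shift=4)
    D=cv2.dilate(M,np.ones((25,25)))-M
    return -(G[M>0].mean()-G[D>0].mean())
best=min((minimize(cost,[m[0]+dx,m[1]+dy,yaw+dw,.007],method='Nelder-Mead',options=dict(initial_simplex=np.array([m[0]+dx,m[1]+dy,yaw+dw,.007])+np.vstack([np.zeros(4),np.diag([.006,.006,.05,.002])]))) for dx in(-.004,.004) for dy in(-.004,.004) for dw in(-.04,.04)),key=lambda r:r.fun)
p=best.x;print(p.round(4),best.fun)
V=cv2.cvtColor(G,cv2.COLOR_GRAY2BGR)
L=lambda P,col:cv2.polylines(V,[np.round(P).astype(int)],True,col,1)
L(U(p[:3],p[3]),(0,0,255));L(px(p,[(s*.086,t*.088,.01) for s,t in((1,1),(1,-1),(-1,-1),(-1,1))]),(0,255,0))
c25,s25=np.cos(np.radians(25)),np.sin(np.radians(25))
L(px(p,[(r*c25-w*s25,r*s25+w*c25,.068) for r,w in((.069,.008),(.085,.008),(.085,-.008),(.069,-.008))]),(255,255,0))
for k in(1,-1):L(px(p,[(.013,k*.057,.079),(-.013,k*.057,.079),(-.013,k*.07,.079),(.013,k*.07,.079)]),(255,0,255))
cv2.imwrite('pics/fitp.png',V)
E
python3 fitp.py
```

```text
[[ 0.643  -0.0672  0.01  ]
 [ 0.6802 -0.2343  0.01  ]
 [ 0.518  -0.271   0.01  ]
 [ 0.4779 -0.1044  0.01  ]]
corner est [ 0.57976345 -0.16923193  0.01      ] 0.22212891931513307
[ 0.569  -0.1705  0.2255  0.0075] -76.94509559885427
```

View pics/fitp.png

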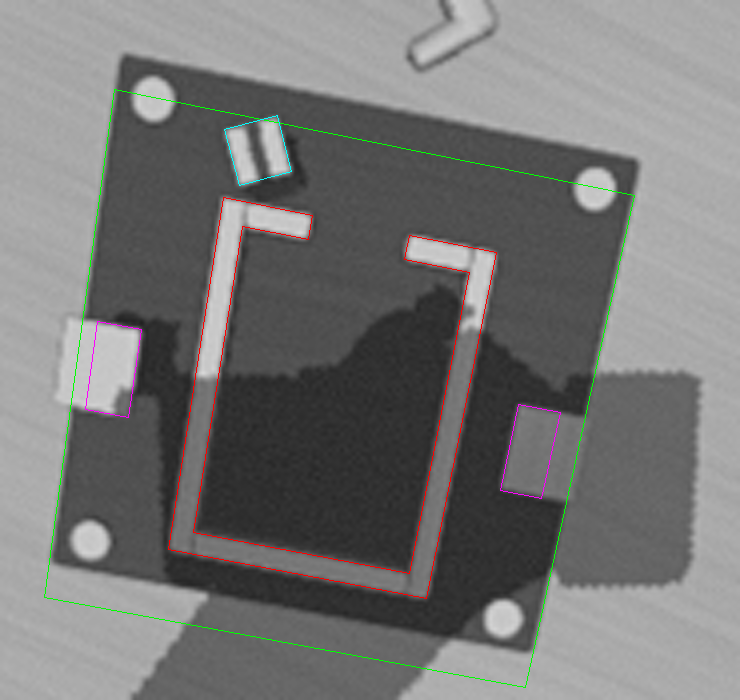

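jog_arm --targets '[{"tx": 0.04, "ty": -0.105, "tz": 0, "rx": 0, "ry": 0, "rz": 0, "grip": 1}, {"tx": 0.04, "ty": -0.105, "tz": 0, "rx": 0, "ry": 0, "rz": 0, "grip": 1}, {"tx": 0.04, "ty": -0.105, "tz": 0, "rx": 0, "ry": 0, "rz": 0, "grip": 1}, {"tx": 0.04, "ty": -0.105, "tz": 0, "rx": 0, "ry": 0, "rz": 0, "grip": 1}, {"tx": 0.04, "ty": -0.105, "tz": 0, "rx": 0, "ry": 0, "rz": 0, "grip": 1}]'

```text
t: 3.48
tool_pos: [0.5177, 0.0616, 0.3214]
orientation: [3.137, 0.006, 0.375]
contact_force: [0.9, 0.2, -0.1]
grip_width: 0.0869
```

jog_arm --targets '[{"tx": 0.04, "ty": -0.105, "tz": 0, "rx": 0, "ry": 0, "rz": 0, "grip": 1}, {"tx": 0.04, "ty": -0.105, "tz": 0, "rx": 0, "ry": 0, "rz": 0, "grip": 1}, {"tx": 0.03, "ty": -0.07, "tz": 0, "rx": 0, "ry": 0, "rz": 0, "grip": 1}, {"tx": 0, "ty": 0, "tz": 0, "rx": 0, "ry": 0, "rz": 0, "grip": 1}, {"tx": 0, "ty": 0, "tz": 0, "rx": 0, "ry": 0, "rz": 0, "grip": 1}]'

```text
t: 4.1
tool_pos: [0.5185, 0.2117, 0.3184]
orientation: [3.136, 0.009, 0.367]
contact_force: [0.1, -0.2, 0.9]
grip_width: 0.0874
```

Run:
```python
from h import *
s=env.sense();im=env.read_camera('wrist');cv2.imwrite('pics/w2.png',im)
print(s['t'],s['tool_pos'],s['orientation'])
C=cam('wrist',s);np.savez('w2.npz',K=C[0],R=C[1],o=C[2])
for l in ['head_center','head_grip','handle']: print(l,[(np.round(d['point'],3).tolist(),d['score']) for d in env.find_in('wrist',l)])
```

```text
4.1 [0.51845947 0.21165343 0.31844021] [3.13580681 0.00872658 0.36670115]
head_center [([0.685, 0.282, 0.054], 0.85), ([0.375, 0.109, 0.081], 0.83), ([0.57, 0.213, 0.081], 0.78), ([0.409, 0.276, 0.06], 0.69)]
head_grip [([0.567, 0.215, 0.083], 0.89), ([0.37, 0.11, 0.078], 0.77), ([0.683, 0.28, 0.057], 0.75), ([0.411, 0.279, 0.058], 0.57), ([0.572, 0.225, 0.056], 0.41)]
handle [([0.413, 0.279, 0.059], 0.86), ([0.684, 0.275, 0.06], 0.84), ([0.572, 0.223, 0.063], 0.82), ([0.362, 0.112, 0.063], 0.58)]
```

View pics/w2.png

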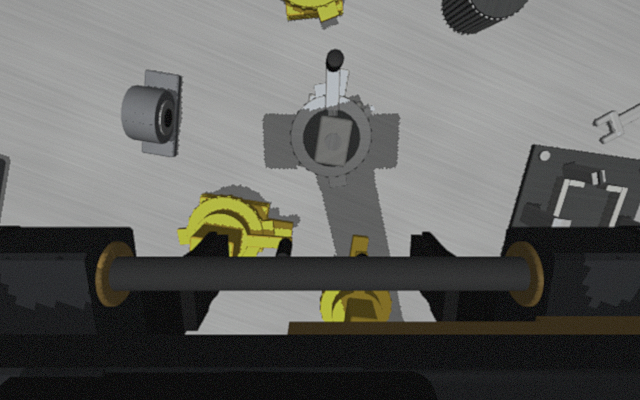

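```bash
cat > fith.py <<'E'
from h import *
from scipy.optimize import minimize
import sys
n=sys.argv[1];x0,y0,x1,y1=map(int,sys.argv[2:6]);zb=float(sys.argv[6]);g0=np.array(eval(sys.argv[7]))
im=cv2.imread(f'pics/{n}.png');d=np.load(f'{n}.npz');C=(d['K'],d['R'],d['o']);S=4
G=cv2.resize(im.max(axis=2)[y0:y1,x0:x1],None,fx=S,fy=S,interpolation=cv2.INTER_CUBIC)
def W(p,P):
    P=np.asarray(P,float);a,b=np.cos(p[2]),np.sin(p[2]);return np.c_[p[0]+a*P[:,0]-b*P[:,1],p[1]+b*P[:,0]+a*P[:,1],P[:,2]+zb]
def px(p,P): return (proj(C,W(p,P))-[x0,y0]+.5)*S-.5
def rect(p,a,b,z): return px(p,[(a,b,z),(a,-b,z),(-a,-b,z),(-a,b,z)])
def circ(p,x,y,r,z): t=np.linspace(0,2*np.pi,60);return px(p,np.c_[x+r*np.cos(t),y+r*np.sin(t),0*t+z])
M_=lambda P:cv2.fillPoly(np.zeros(G.shape,np.float32),[np.round(P*16).astype(np.int32)],1,shift=4)
def cost(q):
    M=M_(rect(q,.025,.017,.128));D=M_(rect(q,.029,.021,.128))-M;I=M-M_(rect(q,.021,.013,.128))
    return -(G[I>0].mean()-np.minimum(G[D>0],110).mean())
best=min((minimize(cost,g0,method='Nelder-Mead',options=dict(initial_simplex=g0+np.vstack([np.zeros(3),np.diag([sx*.006,sy*.006,sw*.1])]))) for sx in(-1,1) for sy in(-1,1) for sw in(-1,1)),key=lambda r:r.fun)
p=best.x;print(p.round(4),best.fun)
V=cv2.cvtColor(G,cv2.COLOR_GRAY2BGR);L=lambda P,col:cv2.polylines(V,[np.round(P).astype(int)],True,col,1)
L(rect(p,.025,.017,.128),(0,0,255));L(circ(p,0,0,.034,.082),(0,255,0));L(circ(p,0,0,.05,.062),(0,255,255))
L(px(p,[(.048,.012,.012),(.086,.012,.012),(.086,-.012,.012),(.048,-.012,.012)]),(255,255,0))
for j in (0,.175,.35):L(circ(p,.082*np.cos(.0873+j),.082*np.sin(.0873+j),.009,.132),(255,0,255))
V=V if V.shape[1]<=800 else cv2.resize(V,None,fx=.5,fy=.5);cv2.imwrite(f'pics/fit_{n}.png',V)
E
python3 fith.py w2 255 35 405 195 0 "[.568,.212,.25]"
```

```text
[0.5743 0.2143 0.288 ] -34.94511300475375
```

View pics/fit_w2.png

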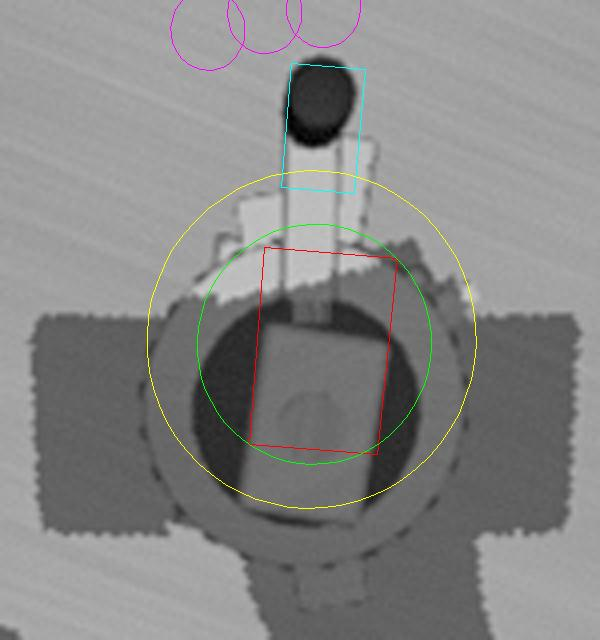

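```bash
sed -i 's/np.minimum(G\[D>0\],110)/np.minimum(G[D>0],95)/' fith.py; python3 fith.py w2 255 35 405 195 0 "[.557,.207,.29]"
```

```text
[0.5556 0.2096 0.2135] -34.82591128985711
```

View pics/fit_w2.png

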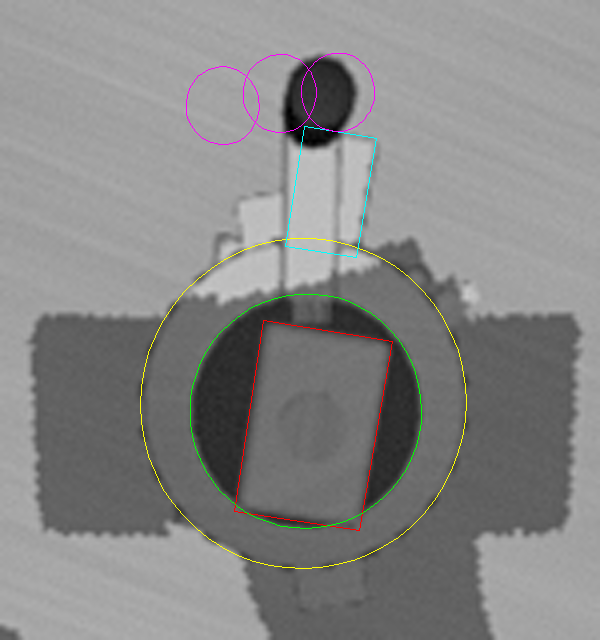

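```bash
cat > go.py <<'E'
from h import *
import sys
s=env.sense();Rt=R.from_euler('xyz',s['orientation'])
x,y,z,w=map(float,sys.argv[1:5]);T=R.from_euler('xyz',[np.pi,0,w])
print(round(s['t'],2),np.round(s['tool_pos'],4),np.round(s['orientation'],4),np.round(s['contact_force'],1),s['grip_width'].__round__(4))
print('shift frac',np.round(Rt.inv().apply(np.array([x,y,z])-s['tool_pos'])/.5,4),'rot frac',np.round((Rt.inv()*T).as_rotvec()/.12,3))
E
python3 go.py .5556 .2096 .2 .215
```

```text
4.3 [0.5183 0.2121 0.3189] [3.1363 0.0078 0.3669] [-0.4 -0.1 -0.7] 0.0874
shift frac [0.0697 0.0302 0.2375] rot frac [0.049 0.062 1.266]
```

jog_arm --targets '[{"tx": 0.035, "ty": 0.015, "tz": 0.06, "rx": 0.05, "ry": 0.06, "rz": 0, "grip": 1}, {"tx": 0.035, "ty": 0.015, "tz": 0.06, "rx": 0, "ry": 0, "rz": 0, "grip": 1}, {"tx": 0, "ty": 0, "tz": 0.06, "rx": 0, "ry": 0, "rz": 0.65, "grip": 1}, {"tx": 0, "ty": 0, "tz": 0.055, "rx": 0, "ry": 0, "rz": 0.65, "grip": 1}, {"tx": 0, "ty": 0, "tz": 0, "rx": 0, "ry": 0, "rz": 0, "grip": 1}]'

```text
t: 4.92
tool_pos: [0.56, 0.2046, 0.1999]
orientation: [3.14, -0.004, 0.197]
contact_force: [0.2, 0.1, 0.1]
grip_width: 0.087
```

```bash
python3 go.py .5556 .2096 .095 .215
```

```text
4.92 [0.56   0.2046 0.1999] [ 3.1402 -0.0035  0.1974] [0.2 0.1 0.1] 0.087
shift frac [-0.0075 -0.0118  0.2098] rot frac [ 0.012 -0.029 -0.147]
```

jog_arm --targets '[{"tx": -0.0075, "ty": -0.012, "tz": 0, "rx": 0.01, "ry": -0.03, "rz": -0.15, "grip": 1}, {"tx": 0, "ty": 0, "tz": 0.05, "rx": 0, "ry": 0, "rz": 0, "grip": 1}, {"tx": 0, "ty": 0, "tz": 0.05, "rx": 0, "ry": 0, "rz": 0, "grip": 1}, {"tx": 0, "ty": 0, "tz": 0.05, "rx": 0, "ry": 0, "rz": 0, "grip": 1}, {"tx": 0, "ty": 0, "tz": 0, "rx": 0, "ry": 0, "rz": 0, "grip": 1}]'

```text
t: 5.55
tool_pos: [0.5593, 0.2133, 0.1321]
orientation: [-3.139, -0.014, 0.223]
contact_force: [0.0, -0.5, -0.0]
grip_width: 0.0868
```

```bash
python3 go.py .5556 .2096 .094 .215
```

```text
5.55 [0.5593 0.2133 0.1321] [-3.1388 -0.0138  0.2225] [ 0.  -0.5 -0. ] 0.0868
shift frac [-0.0098  0.0057  0.076 ] rot frac [-0.024 -0.115  0.063]
```

jog_arm --targets '[{"tx": -0.01, "ty": 0.006, "tz": 0, "rx": -0.024, "ry": -0.115, "rz": 0.06, "grip": 1}, {"tx": 0, "ty": 0, "tz": 0, "rx": 0, "ry": 0, "rz": 0, "grip": 1}, {"tx": 0, "ty": 0, "tz": 0.038, "rx": 0, "ry": 0, "rz": 0, "grip": 1}, {"tx": 0, "ty": 0, "tz": 0.038, "rx": 0, "ry": 0, "rz": 0, "grip": 1}, {"tx": 0, "ty": 0, "tz": 0, "rx": 0, "ry": 0, "rz": 0, "grip": 1}]'

```text
t: 6.18
tool_pos: [0.5574, 0.2104, 0.0965]
orientation: [-3.141, -0.007, 0.216]
contact_force: [-0.1, -0.5, 0.6]
grip_width: 0.0866
```

```bash
python3 go.py .5556 .2096 .094 .215
```

```text
6.17 [0.5574 0.2104 0.0965] [-3.1407 -0.0068  0.2157] [-0.1 -0.5  0.6] 0.0866
shift frac [-0.0039  0.0008  0.005 ] rot frac [-0.008 -0.057  0.006]
```

jog_arm --targets '[{"tx": -0.004, "ty": 0.001, "tz": 0.005, "rx": -0.01, "ry": -0.06, "rz": 0, "grip": 1}, {"tx": 0, "ty": 0, "tz": 0, "rx": 0, "ry": 0, "rz": 0, "grip": 0}, {"tx": 0, "ty": 0, "tz": 0, "rx": 0, "ry": 0, "rz": 0, "grip": -1}, {"tx": 0, "ty": 0, "tz": 0, "rx": 0, "ry": 0, "rz": 0, "grip": -1}, {"tx": 0, "ty": 0, "tz": 0, "rx": 0, "ry": 0, "rz": 0, "grip": -1}]' --squeeze 50

```text
t: 6.8
tool_pos: [0.5563, 0.21, 0.0952]
orientation: [-3.141, -0.002, 0.216]
contact_force: [-1.3, -0.3, 0.1]
grip_width: 0.0547
```

jog_arm --targets '[{"tx": 0, "ty": 0, "tz": 0, "rx": 0, "ry": 0, "rz": 0, "grip": -1}, {"tx": 0, "ty": 0, "tz": 0, "rx": 0, "ry": 0, "rz": 0, "grip": -1}, {"tx": 0, "ty": 0, "tz": 0, "rx": 0, "ry": 0, "rz": 0, "grip": -1}, {"tx": 0, "ty": 0, "tz": -0.04, "rx": 0, "ry": 0, "rz": 0, "grip": -1}, {"tx": 0, "ty": 0, "tz": 0, "rx": 0, "ry": 0, "rz": 0, "grip": -1}]'

```text
t: 7.42
tool_pos: [0.5539, 0.2082, 0.1124]
orientation: [3.14, 0.005, 0.215]
contact_force: [1.4, 1.0, -7.4]
grip_width: 0.0318
```

```bash
python3 go.py .569 -.1705 .26 .2255
```

```text
7.42 [0.5539 0.2082 0.1124] [3.1404 0.0047 0.2154] [ 1.4  1.  -7.4] 0.0318
shift frac [-0.1338  0.7468 -0.2936] rot frac [ 0.01   0.04  -0.084]
```

jog_arm --targets '[{"tx": 0, "ty": 0, "tz": -0.1, "rx": 0.01, "ry": 0.04, "rz": 0, "grip": -1}, {"tx": -0.01, "ty": 0.05, "tz": -0.1, "rx": 0, "ry": 0, "rz": 0, "grip": -1}, {"tx": -0.02, "ty": 0.09, "tz": -0.08, "rx": 0, "ry": 0, "rz": 0, "grip": -1}, {"tx": -0.02, "ty": 0.1, "tz": 0, "rx": 0, "ry": 0, "rz": 0, "grip": -1}, {"tx": -0.02, "ty": 0.1, "tz": 0, "rx": 0, "ry": 0, "rz": 0, "grip": -1}]'

```text
t: 8.05
tool_pos: [0.5511, 0.0346, 0.2457]
orientation: [-3.14, 0.018, 0.228]
contact_force: [0.3, -0.7, -7.1]
grip_width: 0.0324
```

jog_arm --targets '[{"tx": -0.02, "ty": 0.1, "tz": 0, "rx": 0, "ry": 0, "rz": 0, "grip": -1}, {"tx": -0.02, "ty": 0.1, "tz": 0, "rx": 0, "ry": 0, "rz": 0, "grip": -1}, {"tx": -0.02, "ty": 0.1, "tz": 0, "rx": 0, "ry": 0, "rz": 0, "grip": -1}, {"tx": 0, "ty": 0.04, "tz": 0, "rx": 0, "ry": 0, "rz": 0, "grip": -1}, {"tx": 0, "ty": 0, "tz": 0, "rx": 0, "ry": 0, "rz": 0, "grip": -1}]'

```text
t: 8.68
tool_pos: [0.5532, -0.149, 0.2348]
orientation: [-3.136, 0.035, 0.22]
contact_force: [0.5, 1.4, -7.3]
grip_width: 0.0322
```

```bash
python3 go.py .569 -.1705 .2 .2255
```

```text
8.68 [ 0.5532 -0.149   0.2348] [-3.1359  0.0348  0.2201] [ 0.5  1.4 -7.3] 0.0322
shift frac [0.0239 0.0493 0.0684] rot frac [-0.048  0.29  -0.045]
```

jog_arm --targets '[{"tx": 0.012, "ty": 0.025, "tz": 0, "rx": -0.05, "ry": 0.29, "rz": -0.045, "grip": -1}, {"tx": 0.012, "ty": 0.025, "tz": 0.03, "rx": 0, "ry": 0, "rz": 0, "grip": -1}, {"tx": 0, "ty": 0, "tz": 0.035, "rx": 0, "ry": 0, "rz": 0, "grip": -1}, {"tx": 0, "ty": 0, "tz": 0, "rx": 0, "ry": 0, "rz": 0, "grip": -1}, {"tx": 0, "ty": 0, "tz": 0, "rx": 0, "ry": 0, "rz": 0, "grip": -1}]'

```text
t: 9.3
tool_pos: [0.5722, -0.1657, 0.1977]
orientation: [-3.138, -0.001, 0.235]
contact_force: [0.3, -0.0, -6.7]
grip_width: 0.0324
```

```bash
python3 go.py .569 -.1705 .2 .2255
```

```text
9.3 [ 0.5722 -0.1657  0.1977] [-3.1381e+00 -9.0000e-04  2.3510e-01] [ 0.3 -0.  -6.7] 0.0324
shift frac [-0.0084  0.0078 -0.0045] rot frac [-0.029 -0.007  0.08 ]
```

jog_arm --targets '[{"tx": -0.008, "ty": 0.008, "tz": 0, "rx": -0.03, "ry": 0, "rz": 0.08, "grip": -1}, {"tx": 0, "ty": 0, "tz": 0, "rx": 0, "ry": 0, "rz": 0, "grip": -1}, {"tx": 0, "ty": 0, "tz": 0, "rx": 0, "ry": 0, "rz": 0, "grip": -1}, {"tx": 0, "ty": 0, "tz": 0, "rx": 0, "ry": 0, "rz": 0, "grip": -1}, {"tx": 0, "ty": 0, "tz": 0, "rx": 0, "ry": 0, "rz": 0, "grip": -1}]'

```text
t: 9.93
tool_pos: [0.5701, -0.1706, 0.1996]
orientation: [3.14, -0.004, 0.226]
contact_force: [0.3, -0.5, -8.2]
grip_width: 0.0324
```

```bash
python3 go.py .569 -.1705 .2 .2255
cat > ov.py <<'E'
from h import *
import sys
n,zu,dx=sys.argv[1],float(sys.argv[2]),float(sys.argv[3])
s=env.sense();im=env.read_camera('wrist');C=cam('wrist',s);np.savez(n+'.npz',K=C[0],R=C[1],o=C[2]);cv2.imwrite(f'pics/{n}.png',im)
x0,y0,x1,y1,S=200,60,440,250,3
V=cv2.resize(im[y0:y1,x0:x1],None,fx=S,fy=S,interpolation=cv2.INTER_CUBIC)
def px(p,P,zb=0):
    P=np.asarray(P,float);a,b=np.cos(p[2]),np.sin(p[2]);w=np.c_[p[0]+a*P[:,0]-b*P[:,1],p[1]+b*P[:,0]+a*P[:,1],P[:,2]+zb]
    return np.round((proj(C,w)-[x0,y0]+.5)*S-.5).astype(int)
L=lambda P,c:cv2.polylines(V,[P],True,c,1)
pl=(.569,-.1705,.2255);X,Y,g=.0505,.0375,.016
L(px(pl,[(X,g,.028),(X,Y,.028),(-X,Y,.028),(-X,-Y,.028),(X,-Y,.028),(X,-g,.028)]),(0,0,255))
w=s['orientation'][2];p=(s['tool_pos'][0]+dx*np.cos(w),s['tool_pos'][1]+dx*np.sin(w),w)
L(px(p,[(.048,.012,.012),(.086,.012,.012),(.086,-.012,.012),(.048,-.012,.012)],zu),(255,255,0))
L(px(p,[(.048,.035,.026),(.048,-.035,.026)],zu),(0,255,0))
t=np.linspace(0,6.28,60);L(px(p,np.c_[.05*np.cos(t),.05*np.sin(t),0*t+.062],zu),(0,255,255))
for j in(0,.1,.2):L(px(p,np.c_[.082*np.cos(.0873+j)+.009*np.cos(t),.082*np.sin(.0873+j)+.009*np.sin(t),0*t+.132],zu),(255,0,255))
cv2.imwrite(f'pics/ov_{n}.png',V)
E
python3 ov.py w3 .105 0
```

```text
9.93 [ 0.5701 -0.1706  0.1996] [ 3.1396 -0.0039  0.2256] [ 0.3 -0.5 -8.2] 0.0324
shift frac [-0.0022 -0.0008 -0.0008] rot frac [ 0.016 -0.032  0.001]
```

View pics/ov_w3.png

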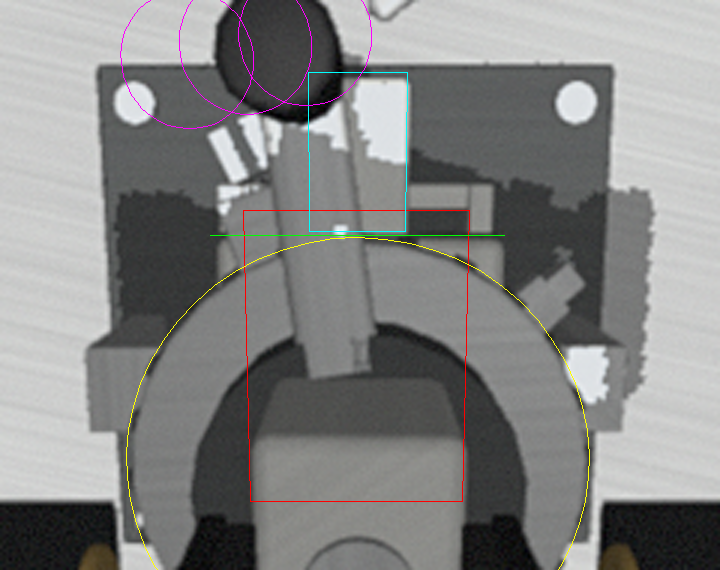

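jog_arm --targets '[{"tx": 0, "ty": 0, "tz": 0.03, "rx": 0.016, "ry": -0.03, "rz": 0, "grip": -1}, {"tx": 0, "ty": 0, "tz": 0.04, "rx": 0, "ry": 0, "rz": 0, "grip": -1}, {"tx": 0, "ty": 0, "tz": 0.04, "rx": 0, "ry": 0, "rz": 0, "grip": -1}, {"tx": 0, "ty": 0, "tz": 0.02, "rx": 0, "ry": 0, "rz": 0, "grip": -1}, {"tx": 0, "ty": 0, "tz": 0, "rx": 0, "ry": 0, "rz": 0, "grip": -1}]'

```text
t: 10.6
tool_pos: [0.5694, -0.1705, 0.1294]
orientation: [-3.14, 0.002, 0.226]
contact_force: [1.1, -0.0, -7.6]
grip_width: 0.032
```

```bash
python3 go.py .5698 -.1703 .13 .2255
```

```text
10.6 [ 0.5694 -0.1705  0.1294] [-3.1401e+00  2.3000e-03  2.2560e-01] [ 1.1 -0.  -7.6] 0.032
shift frac [ 0.0008 -0.0003 -0.0013] rot frac [-0.012  0.019  0.001]
```

Well aligned; lower gently.

jog_arm --targets '[{"tx": 0.001, "ty": 0, "tz": 0.012, "rx": -0.01, "ry": 0.02, "rz": 0, "grip": -1}, {"tx": 0, "ty": 0, "tz": 0.012, "rx": 0, "ry": 0, "rz": 0, "grip": -1}, {"tx": 0, "ty": 0, "tz": 0.012, "rx": 0, "ry": 0, "rz": 0, "grip": -1}, {"tx": 0, "ty": 0, "tz": 0.006, "rx": 0, "ry": 0, "rz": 0, "grip": -1}, {"tx": 0, "ty": 0, "tz": 0, "rx": 0, "ry": 0, "rz": 0, "grip": -1}]'

```text
t: 11.22
tool_pos: [0.5714, -0.1707, 0.1087]
orientation: [3.14, -0.003, 0.225]
contact_force: [-0.5, -0.7, -7.2]
grip_width: 0.0318
```

```bash
python3 go.py .5698 -.1703 .1045 .2255
```

```text
11.22 [ 0.5714 -0.1707  0.1087] [ 3.1401 -0.0034  0.2254] [-0.5 -0.7 -7.2] 0.0318
shift frac [-0.0031 -0.0016  0.0083] rot frac [ 0.012 -0.029 -0.001]
```

jog_arm --targets '[{"tx": -0.003, "ty": -0.001, "tz": 0.004, "rx": 0.01, "ry": -0.03, "rz": 0, "grip": -1}, {"tx": 0, "ty": 0, "tz": 0.005, "rx": 0, "ry": 0, "rz": 0, "grip": -1}, {"tx": 0, "ty": 0, "tz": 0.003, "rx": 0, "ry": 0, "rz": 0, "grip": -1}, {"tx": 0, "ty": 0, "tz": 0.002, "rx": 0, "ry": 0, "rz": 0, "grip": -1}, {"tx": 0, "ty": 0, "tz": 0, "rx": 0, "ry": 0, "rz": 0, "grip": -1}]'

```text
t: 11.85
tool_pos: [0.5699, -0.171, 0.1053]
orientation: [3.14, -0.0, 0.225]
contact_force: [-2.7, -0.6, -3.8]
grip_width: 0.0323
```

```bash
python3 go.py .5698 -.1703 .1045 .2255
```

```text
11.85 [ 0.5699 -0.171   0.1053] [ 3.1396 -0.      0.2248] [-2.7 -0.6 -3.8] 0.0323
shift frac [ 0.0001 -0.0014  0.0017] rot frac [ 0.017 -0.    -0.006]
```

Contact at the floor begins. Press slightly, then open.

jog_arm --targets '[{"tx": 0, "ty": -0.001, "tz": 0.003, "rx": 0.01, "ry": 0, "rz": 0, "grip": -1}, {"tx": 0, "ty": 0, "tz": 0.002, "rx": 0, "ry": 0, "rz": 0, "grip": -1}, {"tx": 0, "ty": 0, "tz": 0, "rx": 0, "ry": 0, "rz": 0, "grip": -1}, {"tx": 0, "ty": 0, "tz": 0, "rx": 0, "ry": 0, "rz": 0, "grip": 0}, {"tx": 0, "ty": 0, "tz": 0, "rx": 0, "ry": 0, "rz": 0, "grip": 0.2}]'

```text
t: 12.48
tool_pos: [0.5727, -0.1713, 0.1059]
orientation: [3.137, -0.006, 0.225]
contact_force: [0.5, 0.2, -0.5]
grip_width: 0.0448
```

```bash
python3 go.py .5698 -.1703 .2 .2255
```

```text
12.47 [ 0.5727 -0.1713  0.1059] [ 3.1374 -0.0059  0.2246] [ 0.5  0.2 -0.5] 0.0448
shift frac [-0.0042 -0.0024 -0.1882] rot frac [ 0.035 -0.049 -0.007]
```

jog_arm --targets '[{"tx": 0, "ty": 0, "tz": 0, "rx": 0, "ry": 0, "rz": 0, "grip": 1}, {"tx": 0, "ty": 0, "tz": -0.05, "rx": 0, "ry": 0, "rz": 0, "grip": 1}, {"tx": 0, "ty": 0, "tz": -0.08, "rx": 0, "ry": 0, "rz": 0, "grip": 1}, {"tx": 0, "ty": 0, "tz": -0.1, "rx": 0.03, "ry": -0.05, "rz": 0, "grip": 1}, {"tx": 0, "ty": 0, "tz": 0, "rx": 0, "ry": 0, "rz": 0, "grip": 1}]'

```text
t: 13.1
tool_pos: [0.5752, -0.171, 0.2247]
orientation: [3.139, -0.006, 0.225]
contact_force: [-0.2, -0.3, -0.6]
grip_width: 0.0855
```

```bash
python3 go.py .569 -.1705 .2 .2255; sed -i 's/^pl=.*/&\nif len(sys.argv)>4: s=dict(s,tool_pos=np.array([pl[0],pl[1],0]),orientation=[0,0,pl[2]])/' ov.py; python3 ov.py w4 .010 0 seat
```

```text
13.1 [ 0.5752 -0.171   0.2247] [ 3.1394 -0.0062  0.2254] [-0.2 -0.3 -0.6] 0.0855
shift frac [-0.0122 -0.004   0.0493] rot frac [ 0.018 -0.052 -0.001]
```

View pics/ov_w4.png

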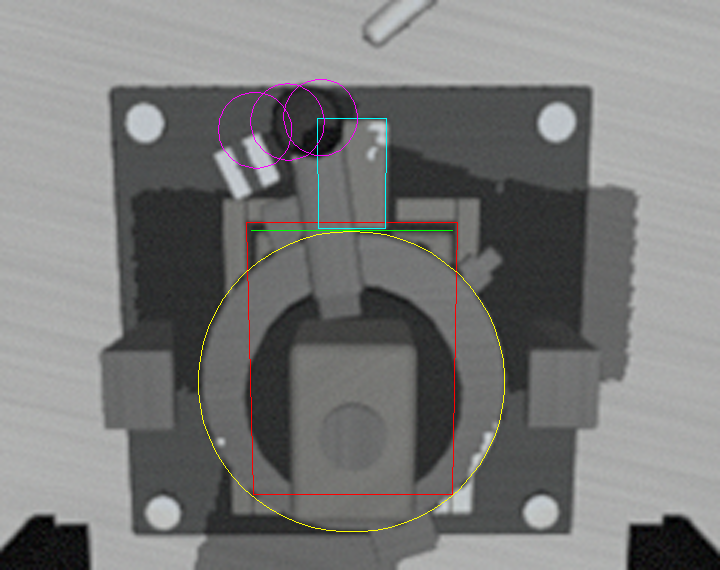

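```bash
python3 go.py .6459 -.1421 .17 .353; python3 -c "
from h import *
print(np.round(env.sense()['joints'],3))"
```

```text
13.15 [ 0.5733 -0.1708  0.2221] [ 3.1416e+00 -1.5000e-03  2.2540e-01] [-0.6  0.8 -0.4] 0.0858
shift frac [ 0.1541 -0.0236  0.1044] rot frac [ 1.000e-03 -1.300e-02 -1.064e+00]
[ 0.481  0.341 -0.34   1.673  0.122  1.147 -1.236]
```

jog_arm --targets '[{"tx": 0.077, "ty": -0.012, "tz": 0, "rx": 0, "ry": 0, "rz": 0, "grip": 0.2}, {"tx": 0.077, "ty": -0.012, "tz": 0.04, "rx": 0, "ry": 0, "rz": 0, "grip": 0.2}, {"tx": 0, "ty": 0, "tz": 0.04, "rx": 0, "ry": 0, "rz": -0.55, "grip": 0.2}, {"tx": 0, "ty": 0, "tz": 0.02, "rx": 0, "ry": 0, "rz": -0.5, "grip": 0.2}, {"tx": 0, "ty": 0, "tz": 0, "rx": 0, "ry": 0, "rz": 0, "grip": 0.2}]'

```text
t: 13.78
tool_pos: [0.645, -0.1412, 0.1632]
orientation: [-3.138, 0.006, 0.354]
contact_force: [-0.6, -0.8, 0.5]
grip_width: 0.0537
```

```bash
python3 go.py .6459 -.1421 .101 .353
```

```text
13.78 [ 0.645  -0.1412  0.1632] [-3.1377  0.0058  0.3541] [-0.6 -0.8  0.5] 0.0537
shift frac [0.0017 0.0028 0.1243] rot frac [-0.033  0.049  0.009]
```

jog_arm --targets '[{"tx": 0.002, "ty": 0.003, "tz": 0.03, "rx": -0.03, "ry": 0.05, "rz": 0, "grip": 0.2}, {"tx": 0, "ty": 0, "tz": 0.04, "rx": 0, "ry": 0, "rz": 0, "grip": 0.2}, {"tx": 0, "ty": 0, "tz": 0.04, "rx": 0, "ry": 0, "rz": 0, "grip": 0.2}, {"tx": 0, "ty": 0, "tz": 0.01, "rx": 0, "ry": 0, "rz": 0, "grip": 0.2}, {"tx": 0, "ty": 0, "tz": 0, "rx": 0, "ry": 0, "rz": 0, "grip": 0.2}]'

```text
t: 14.4
tool_pos: [0.6457, -0.1435, 0.0992]
orientation: [3.141, -0.0, 0.349]
contact_force: [-0.1, -0.4, -0.0]
grip_width: 0.0522
```

```bash
python3 go.py .6459 -.1421 .102 .353
```

```text
14.4 [ 0.6457 -0.1435  0.0992] [ 3.1409e+00 -2.0000e-04  3.4950e-01] [-0.1 -0.4 -0. ] 0.0522
shift frac [ 0.0013 -0.0025 -0.0055] rot frac [ 0.006 -0.002 -0.029]
```

jog_arm --targets '[{"tx": 0.001, "ty": -0.002, "tz": -0.006, "rx": 0, "ry": 0, "rz": -0.03, "grip": 0.2}, {"tx": 0, "ty": 0, "tz": 0, "rx": 0, "ry": 0, "rz": 0, "grip": -1}, {"tx": 0, "ty": 0, "tz": 0, "rx": 0, "ry": 0, "rz": 0, "grip": -1}, {"tx": 0, "ty": 0, "tz": 0, "rx": 0, "ry": 0, "rz": 0, "grip": -1}, {"tx": 0, "ty": 0, "tz": 0, "rx": 0, "ry": 0, "rz": 0, "grip": -1}]' --squeeze 10

```text
t: 15.02
tool_pos: [0.6475, -0.1425, 0.1052]
orientation: [3.138, -0.004, 0.353]
contact_force: [0.2, 0.0, 0.5]
grip_width: 0.02
```

```bash
cat > arc.py <<'E'
from h import *
s=env.sense();d=np.array(s['tool_pos'])[:2]-[.569,-.1705];a=np.arctan2(d[1],d[0])
print(round(s['t'],2),'r %.4f ang %.3f joint %.3f yaw %.3f z %.4f'%(np.hypot(*d),a,a-.2255-.0873,s['orientation'][2],s['tool_pos'][2]),np.round(s['orientation'],3),'F',np.round(s['contact_force'],1),'w',round(s['grip_width'],4))
E
python3 arc.py
```

```text
15.03 r 0.0833 ang 0.342 joint 0.030 yaw 0.353 z 0.1052 [ 3.138 -0.004  0.353] F [0.2 0.  0.5] w 0.02
```

jog_arm --targets '[{"tx": -0.002, "ty": 0, "tz": 0.004, "rx": 0, "ry": 0, "rz": 0, "grip": -1}, {"tx": 0, "ty": 0, "tz": 0, "rx": 0, "ry": 0, "rz": 0, "grip": -1}, {"tx": -0.001, "ty": -0.018, "tz": 0, "rx": 0, "ry": 0, "rz": -0.9, "grip": -1}, {"tx": -0.001, "ty": -0.018, "tz": 0, "rx": 0, "ry": 0, "rz": -0.9, "grip": -1}, {"tx": -0.001, "ty": -0.018, "tz": 0, "rx": 0, "ry": 0, "rz": -0.9, "grip": -1}]'

```text
t: 15.65
tool_pos: [0.6353, -0.1203, 0.105]
orientation: [3.132, -0.006, 0.684]
contact_force: [0.1, 0.4, 1.1]
grip_width: 0.0172
```

```bash
python3 arc.py
```

```text
15.65 r 0.0832 ang 0.648 joint 0.335 yaw 0.684 z 0.1050 [ 3.132 -0.006  0.684] F [0.1 0.4 1.1] w 0.0172
```

jog_arm --targets '[{"tx": -0.002, "ty": -0.019, "tz": 0.003, "rx": 0.03, "ry": -0.07, "rz": -0.8, "grip": -1}, {"tx": -0.001, "ty": -0.019, "tz": 0, "rx": 0, "ry": 0, "rz": -0.85, "grip": -1}, {"tx": -0.001, "ty": -0.019, "tz": 0, "rx": 0, "ry": 0, "rz": -0.9, "grip": -1}, {"tx": -0.001, "ty": -0.019, "tz": 0, "rx": 0, "ry": 0, "rz": -0.9, "grip": -1}, {"tx": 0, "ty": 0, "tz": 0, "rx": 0, "ry": 0, "rz": 0, "grip": -1}]'

```text
t: 16.27
tool_pos: [0.6073, -0.0971, 0.105]
orientation: [3.131, 0.003, 1.109]
contact_force: [-1.1, 1.6, 1.2]
grip_width: 0.0169
```

```bash
python3 arc.py; python3 go.py .569 -.1705 .104 1.1
```

```text
16.27 r 0.0828 ang 1.090 joint 0.777 yaw 1.109 z 0.1050 [3.131e+00 3.000e-03 1.109e+00] F [-1.1  1.6  1.2] w 0.0169
16.27 [ 0.6073 -0.0971  0.105 ] [3.1312e+00 2.6000e-03 1.1089e+00] [-1.1  1.6  1.2] 0.0169
shift frac [-0.1656 -0.0032  0.0023] rot frac [0.086 0.022 0.074]
```

jog_arm --targets '[{"tx": -0.002, "ty": -0.019, "tz": 0.002, "rx": 0.08, "ry": 0, "rz": -0.85, "grip": -1}, {"tx": -0.001, "ty": -0.019, "tz": 0, "rx": 0, "ry": 0, "rz": -0.9, "grip": -1}, {"tx": -0.001, "ty": -0.019, "tz": 0, "rx": 0, "ry": 0, "rz": -0.9, "grip": -1}, {"tx": -0.001, "ty": -0.019, "tz": 0, "rx": 0, "ry": 0, "rz": -0.9, "grip": -1}, {"tx": 0, "ty": 0, "tz": 0, "rx": 0, "ry": 0, "rz": 0, "grip": -1}]'

```text
t: 16.9
tool_pos: [0.5738, -0.0875, 0.105]
orientation: [3.136, 0.0, 1.535]
contact_force: [-2.1, 0.6, 3.3]
grip_width: 0.0171
```

```bash
python3 arc.py; python3 go.py .5647 -.0886 .104 1.62
```

```text
16.9 r 0.0831 ang 1.514 joint 1.201 yaw 1.535 z 0.1050 [3.136 0.    1.535] F [-2.1  0.6  3.3] w 0.0171
16.9 [ 0.5738 -0.0875  0.105 ] [3.1360e+00 5.0000e-04 1.5351e+00] [-2.1  0.6  3.3] 0.0171
shift frac [-0.0028 -0.018   0.0019] rot frac [ 0.046  0.006 -0.708]
```

jog_arm --targets '[{"tx": -0.002, "ty": -0.011, "tz": 0, "rx": 0.05, "ry": 0, "rz": -0.4, "grip": -1}, {"tx": 0, "ty": -0.008, "tz": 0, "rx": 0, "ry": 0, "rz": -0.2, "grip": -1}, {"tx": 0, "ty": 0, "tz": 0, "rx": 0, "ry": 0, "rz": 0, "grip": -1}, {"tx": 0, "ty": 0, "tz": 0, "rx": 0, "ry": 0, "rz": 0, "grip": -1}, {"tx": 0, "ty": 0, "tz": 0, "rx": 0, "ry": 0, "rz": 0, "grip": -1}]'

```text
t: 17.52
tool_pos: [0.5661, -0.0874, 0.105]
orientation: [3.14, -0.001, 1.601]
contact_force: [-1.2, 1.1, 1.4]
grip_width: 0.0172
```

```bash
python3 arc.py
```

```text
17.52 r 0.0832 ang 1.605 joint 1.293 yaw 1.601 z 0.1050 [ 3.140e+00 -1.000e-03  1.601e+00] F [-1.2  1.1  1.4] w 0.0172
```

jog_arm --targets '[{"tx": 0, "ty": -0.003, "tz": 0, "rx": 0, "ry": 0, "rz": 0, "grip": -1}, {"tx": 0, "ty": 0, "tz": 0, "rx": 0, "ry": 0, "rz": 0, "grip": -1}, {"tx": 0, "ty": 0, "tz": 0, "rx": 0, "ry": 0, "rz": 0, "grip": 0.2}, {"tx": 0, "ty": 0, "tz": 0, "rx": 0, "ry": 0, "rz": 0, "grip": 0.2}, {"tx": 0, "ty": 0, "tz": 0, "rx": 0, "ry": 0, "rz": 0, "grip": 0.2}]'

```text
t: 18.15
tool_pos: [0.5646, -0.0889, 0.1046]
orientation: [3.14, 0.0, 1.599]
contact_force: [-0.8, 0.4, -0.4]
grip_width: 0.0393
```

```bash
python3 arc.py; python3 go.py .569 -.19 .23 1.6
```

```text
18.15 r 0.0817 ang 1.625 joint 1.312 yaw 1.599 z 0.1046 [3.14  0.    1.599] F [-0.8  0.4 -0.4] w 0.0393
18.15 [ 0.5646 -0.0889  0.1046] [3.1400e+00 2.0000e-04 1.5993e+00] [-0.8  0.4 -0.4] 0.0393
shift frac [-0.2023  0.0035 -0.2508] rot frac [ 0.013  0.001 -0.006]
```

jog_arm --targets '[{"tx": 0, "ty": 0, "tz": -0.08, "rx": 0, "ry": 0, "rz": 0, "grip": 0.2}, {"tx": 0, "ty": 0, "tz": -0.08, "rx": 0, "ry": 0, "rz": 0, "grip": 0.2}, {"tx": -0.1, "ty": 0, "tz": -0.09, "rx": 0, "ry": 0, "rz": 0, "grip": 0.2}, {"tx": -0.1, "ty": 0, "tz": 0, "rx": 0, "ry": 0, "rz": 0, "grip": 0.2}, {"tx": -0.04, "ty": 0, "tz": 0, "rx": 0, "ry": 0, "rz": 0, "grip": 0.2}]'

```text
t: 18.77
tool_pos: [0.5674, -0.2063, 0.2296]
orientation: [-3.141, 0.001, 1.604]
contact_force: [0.8, -1.3, -1.2]
grip_width: 0.0516
```

```bash
cat > ov2.py <<'E'
from h import *
import sys
n=sys.argv[1];s=env.sense();im=env.read_camera('wrist');C=cam('wrist',s);np.savez(n+'.npz',K=C[0],R=C[1],o=C[2]);cv2.imwrite(f'pics/{n}.png',im)
pl=(.569,-.1705,.2255)
def W(P):
    P=np.asarray(P,float);a,b=np.cos(pl[2]),np.sin(pl[2]);return np.c_[pl[0]+a*P[:,0]-b*P[:,1],pl[1]+b*P[:,0]+a*P[:,1],P[:,2]]
pol=lambda r,deg,z:(r*np.cos(np.radians(deg)),r*np.sin(np.radians(deg)),z)
c=proj(C,W([(0,0,.07)]))[0];m=proj(C,W([pol(.063,25,.066)]))[0];print('center px',c,'mark px',m,s['tool_pos'])
x0,y0=int((c+m)[0]/2)-130,int((c+m)[1]/2)-95;x0,y0=max(0,x0),max(0,min(y0,210));x1,y1=x0+260,y0+190;S=3
V=cv2.resize(im[y0:y1,x0:x1],None,fx=S,fy=S,interpolation=cv2.INTER_CUBIC)
px=lambda P:np.round((proj(C,W(P))-[x0,y0]+.5)*S-.5).astype(int)
t=np.linspace(0,6.28,60)
cv2.polylines(V,[px(np.c_[.05*np.cos(t),.05*np.sin(t),0*t+.072])],True,(0,255,255),1)
cv2.polylines(V,[px([pol(.05,25,.066),pol(.063,25,.066)])],False,(0,0,255),1)
cv2.polylines(V,[px([pol(.069,25,.072),pol(.085,25,.072)])],False,(0,255,0),1)
for a in(90,-90):cv2.polylines(V,[px([pol(.057,a,.079),pol(.07,a,.079)])],False,(255,0,255),1)
h=np.array(pol(.082,80,.142));cv2.polylines(V,[px(np.c_[h[0]+.009*np.cos(t),h[1]+.009*np.sin(t),0*t+.142])],True,(255,0,255),1)
cv2.imwrite(f'pics/ov_{n}.png',V)
E
python3 ov2.py w5
```

```text
center px [322.31242057 143.78911557] mark px [375.82815497 104.21980716] [ 0.56737487 -0.2063238   0.22961911]
```

View pics/ov_w5.png

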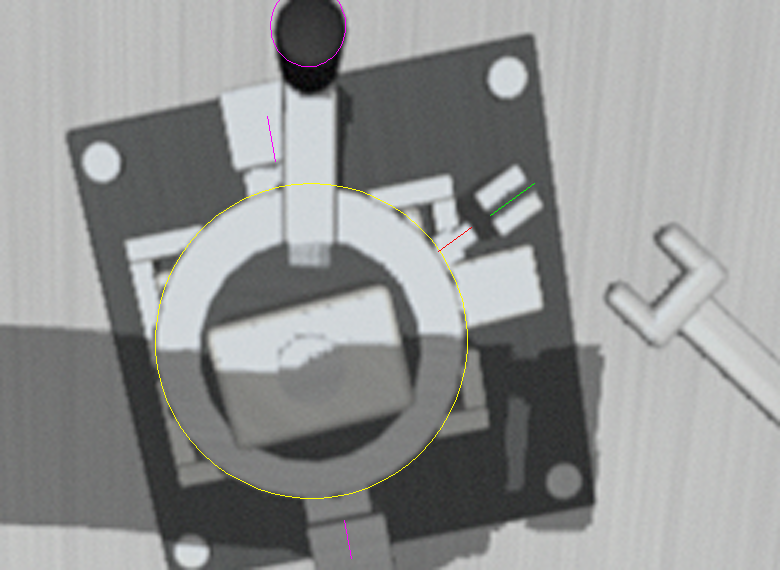

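Run:
```python
from h import *
d=np.load('w5.npz');C=(d['K'],d['R'],d['o']);im=cv2.imread('pics/w5.png')
pl=(.569,-.1705,.2255)
def unw(z,a):
    rr=np.linspace(.090,.046,221);aa=np.radians(a);A,Rr=np.meshgrid(aa+pl[2],rr)
    P=np.c_[(pl[0]+Rr*np.cos(A)).ravel(),(pl[1]+Rr*np.sin(A)).ravel(),np.full(A.size,z)]
    uv=proj(C,P).astype(np.float32).reshape(*A.shape,2);return cv2.remap(im,uv[...,0],uv[...,1],cv2.INTER_CUBIC)
a=np.linspace(55,-5,601)
rows=[]
for z in(.068,.072):
    U=unw(z,a);
    for t in range(-5,56,5):cv2.line(U,(int((55-t)*10),0),(int((55-t)*10),220 if t==25 else 8),(0,0,255),1)
    for r in(.063,.069):cv2.line(U,(0,int((.09-r)/.0002)),(12,int((.09-r)/.0002)),(0,255,0),1)
    rows.append(U)
cv2.imwrite('pics/pol5.png',np.vstack(rows))
```

```text
(no output)
```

View pics/pol5.png

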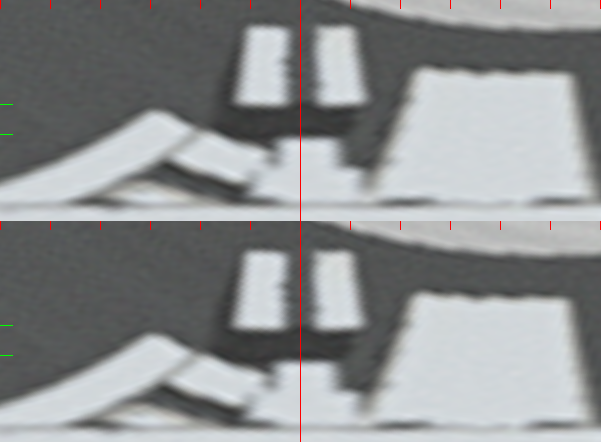

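Run:
```python
from h import *
print(env.sense()['contact_force'],env.sense()['t']);print(env.sign_off())
```

```text
[-0.69760618 -2.33481242  0.1208738 ] 18.825
the job is handed in; nothing more can be done
None
```

The grey drive head is standing in the pocket with its tongue out through the gap. Its collar is locked at the mark, and I handed the job in at 18.8 s of the 61 s allowed. I lowered the head until it met the pocket floor, let go, and took it again by the handle. I then turned the collar to about 1.30 rad, opened the gripper and raised it clear.

**Last checks, from wrist-camera overlays:**
- **Seating:** after release, the foot, tongue and collar lined up with the predicted seated position. I judged this by eye.
- **Pointer:** it stands about 0.5° clockwise of the ridge centre, roughly 0.5 mm at the tip.
- **Ears:** the +y ear sits under its claw, though the lever hides part of it. I did not check the other ear separately.
- **Contact:** the gripper was clear of everything. The force reading was about 2.4 N, a little higher than the 1–2 N of earlier free-air readings.

Before release, the arm pose put the collar at 1.29 to 1.31 rad, which agrees with the pointer check. I did not touch the yellow heads or the other bench items, but took no final pictures of them. Sign-off gave no verdict.

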